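# Let off a ratchet mould clamp

## Robot

A 7-joint arm with a two-finger parallel gripper is mounted at the origin on the work surface. World frame = base frame: x ahead of the robot, y to its left, z up, the work surface at z = 0. Lengths are in mm, angles in degrees, forces in N, time in s.
With the tool pointing down it reaches from about 425 to 975 mm from the base axis. Payload 16.7 kg.
Tool frame: the origin (TCP) lies on the centre line of the jaws, within the pads' length; the fingertips stand 25 mm ahead of it and the grasp point (between the pads) lies 6 mm ahead of it; z points along the fingers, y is the direction in which the jaws open and shut (so a half turn about z gives the same grasp; the last joint's range is limited). The gripper opens to 85 mm and grips with 20 to 120 N. Pads are 22 mm wide; open, the fingers measure 114 mm over their backs; the gripper's body (76 mm by 85 mm) begins 54 mm behind the grasp point. The pads swing forward as they close: fully open they stand 13 mm farther back than shut.
Start: joints at [54.517, 24.414, 4.234, 92.017, -1.954, 63.644, -3.845], TCP at [305.542, -601.849, 256.302] pointing down, gripper open.
Joint ranges: [-163.25, 163.25], [-28.42, 122.38], [-70.27, 78.77], [12.13, 141.07], [-58.53, 238.53], [9.26, 117.41], [-156.51, 156.51]. Speed limits (degrees/s): [108.29, 108.29, 136.94, 136.94, 172.46, 172.46, 172.46].

## Interface

Orientations are given as a 3x3 rotation matrix whose columns are the frame's x, y, z axes.
In Python, from station import arm gives the robot as it stands.
- The arm moves only by the tool carry_out, never from a script. Its argument "commands" is text: rows parted by semicolons, each of 7 numbers parted by spaces: the shift along the tool's x, y, z in m, then the turn, a rotation vector about the tool's x, y, z in rad, then the opening in per cent of the stroke, from 0 (shut) to 100 (fully open). A call has 1 to 5 rows; each row is the pose to reach, as a shift and turn from the pose commanded when the call began, along the tool's axes at that moment; what a row does not reach only later rows make up. A row lasts 1/8 s, in which the tool goes at most 62.5 mm and 10.7 degrees, less where a joint would pass 70% of its speed; a pose out of reach is approached as far as the arm can. A call with a gripper value outside its range is refused whole. The fingers move at their own pace and stop on an object; the grip force is fixed at half the most. Time passes only in rows, so rows that repeat a pose let the fingers close. It gives the time, the measured TCP pose, the force and the opening at its end, in the units of the state.
- arm.get_obs(): the state, without advancing time (a new reading comes with each control period).
- arm.snapshot(name): name is "side" or "top" or "wrist"; returns (picture, depth): 420x560x3 uint8, red, green, blue; 420x560 float32, mm along the optical axis (not along the pixel's ray), 0 where there is no reading.
- arm.calibration(name): a dict with "fx", "fy", "cx", "cy" (pixels), "position" and "attitude" of the camera in the world. Camera axes: x right, y up, looking along -z (the intrinsics and any distortion apply to the point x, -y, -z); pixel columns grow to the right and rows downward; lengths in mm; the calibration is good to about 2 mm. A picture is of the moment at which its call begins: read the wrist's pose just before it. calibration takes no time and is no camera call; for the wrist camera it gives the pose at the moment of the call.
- arm.close_job(): hands the job in, once; it reports no verdict.
The state is a dict: "time_s": time; "joints": joint angles; "joint_vel": joint speeds; "tau": joint torques, N m; "tool_pos": TCP position; "tool_rot": TCP orientation; "force": force on the tool from outside, world axes, zero at the start; "torque": the same for the moment, N m; "gripper_width": opening from 0.0 (shut) to 1.0 (fully open).
Only numpy, scipy, OpenCV 4.12 (cv2) and the standard library are available. Lean on these libraries where they do the work, as an engineer would, in place of code of your own. Each camera call takes 0.05 s, during which the arm holds its last target.

## Task

The casting has cured: let off the ratchet clamp that squeezes the mould. Throw the yellow pawl lever over, wind the red crank handle on gently, just until the pawl springs clear of the ratchet wheel, then hold the load on the handle and ease the drum slowly all the way back until it is slack, never letting it fly. Do not squeeze the mould much tighter or shift the things standing round the clamp, and leave the pawl off.

Things in the scene. Friction and masses are not known exactly. Their poses are not given: they have to be found in the camera images.
- clamp: Ratchet clamp screwed to the table: grey base plate 190 x 355 x 14 mm. Origin on the table on the drum's axis, z up; +y points from drum to mould, the pawl lies on the +x side, the crank handle moves on the -x side. 'Clamp frame' below means this frame. Highest part: the handle, 117 mm.
- drum (a joint): Turn of drum and ratchet wheel (about 104 mm across the teeth, heights 29 to 45 mm); grows anticlockwise from above = winding, tightening. 0 = slack, on its stop. Starts near 1.39, held by the pawl. A spring drives it clockwise to slack, about 0.9 N m at 1.39, 0.2 N m at 0: with the pawl off and nobody holding, it flies back. Faster than 1.2 rad/s back counts as flying.
- drum_top (a point): Point on the drum's upright axis, at 55 mm height, on the drum under the crank's hub. The ratchet teeth are undercut: under load they hold the pawl in. Winding the drum on by about 0.03 to 0.06 rad (3 to 6 mm at the handle, after its play) frees it; by 1.53 the mould is close to overstrained.
- handle (a point): Centre (92 mm high) of the upright red crank handle, a round post 22 mm across from 65 to 117 mm height, 95 mm from the drum's axis, on a flat arm (top at 65 mm). The crank has 0.75 rad of free play on the drum and starts anywhere in it: pushed anticlockwise it moves freely, then meets the drum and carries its load: 9 to 10 N as the pawl frees, 2 N near slack. It can only push the drum anticlockwise or hold it back.
- lever (a joint): Turn of the pawl lever, grows clockwise from above. 0 = pawl sprung on to the wheel (starts 0 to 0.08), 0.8 = its end stop; 0.6 is a good throw. Stays where put; takes 3 to 4 N at its knob. Only a light spring joins it to the pawl: past 0.45 it pulls the pawl outward, but the loaded tooth still holds the pawl until the drum is wound on a little; then the pawl springs out by itself.
- pawl_pivot (a point): Point on the upright pivot axis of the pawl and of its lever, at 52 mm height; in the clamp frame at x +56, y -62 mm.
- lever_knob (a point): Centre (76 mm high) of the pawl lever's upright yellow post, 14 mm across, heights 50 to 96 mm, on a flat arm (top at 52 mm) 50 mm from the pawl pivot. At lever 0 it lies from the pivot at -45 degrees in the clamp frame (to +x, -y) and swings clockwise, towards -x -y, as it is thrown.
- pawl_tip (a point): Tip of the brass pawl, at 37 mm height. Seated it stands about 44 mm from the drum's axis, on the +x side; sprung clear it stands well outside the teeth, more than 56 mm from the axis.
- cup_mid (a point): Bystander: cream mixing cup, 80 mm across, 95 mm high, half-way up. Leave alone.
- resin_mid (a point): Bystander: yellow bottle, 64 mm across, 150 mm high, half-way up. Leave alone.
- casting_mid (a point): Bystander: teal round casting with seven bosses, 60 mm across, 12 mm thick (18 mm with bosses), half-way up its disc. Leave alone.
- mould: The two-part blue mould in the clamp, 90 x 100 x 42 mm, top at 56 mm; its frame is the clamp frame (origin on the drum's axis); its middle is at x +28, y +151 mm. It is squeezed with about 13 N at the start, about 20 N when the pawl frees, and must never get more than 38 N.
- jaw: Grey sliding jaw with a sprung black pad that presses the mould, moved by a cam under the drum: it backs off towards -y by 27 mm as the drum goes slack. Its frame is parallel to the clamp frame. Not to be handled.

How it is judged:
By the outcome, as a careful person would: the job done as asked, in the order asked, and still so for the second after the job is handed in, with the robot touching nothing.
It also fails if it takes over 72 s, if anything falls off the work surface, if the arm or the gripper's body presses on something with over 40 N, if the wrist force passes 120 N, or if a joint passes its speed limit or range.

## Working session

There is one attempt and no reset: what is moved stays moved. The work goes in short steps, Python scripts to look and compute and a tool call to move; the robot and the scene stay as the last step left them, time stands still between calls to the robot, and variables do not carry over. Pictures are saved under pics/ and viewed, and the job is handed in when it is done.

Besides the shell and the picture viewer there is one more tool, called after "Request:" by a JSON object that holds its "name" and its "arguments". carry_out: Moves the arm, as the interface text tells. Its arguments: {"type":"object","properties":{"commands":{"type":"string"}},"required":["commands"]}

```bash
mkdir -p pics; ls
cat > h.py <<'E'
import numpy as np, cv2
from station import arm
def cal(n):
    c=arm.calibration(n); return c
def ray(c,u,v):
    pts=np.array([(u-c["cx"])/c["fx"],(v-c["cy"])/c["fy"],1.0])
    d=np.array(c["attitude"])@np.array([pts[0],-pts[1],-1.0])
    return np.array(c["position"]),d
def onz(c,u,v,z):
    p,d=ray(c,u,v); return p+d*(z-p[2])/d[2]
def proj(c,P):
    q=np.array(c["attitude"]).T@(np.array(P)-np.array(c["position"]))
    return c["cx"]+c["fx"]*q[0]/-q[2], c["cy"]+c["fy"]*(-q[1])/-q[2]
E
python3 - <<'E'
from h import *
o=arm.get_obs()
for k in("time_s","tool_pos","tool_rot","force","gripper_width"):print(k,o[k])
for n in("top","side","wrist"):
    c=cal(n);print(n,c)
    p,d=arm.snapshot(n);cv2.imwrite(f"pics/{n}0.png",p[:,:,::-1]);np.save(f"{n}0.npy",d)
E
```

```text
pics
time_s 0.0
tool_pos [ 305.38246443 -601.54584065  255.58301362]
tool_rot [[ 8.91690158e-01  4.52645734e-01 -7.07903461e-04]
 [ 4.52646270e-01 -8.91689465e-01  1.11852044e-03]
 [-1.24936552e-04 -1.31780353e-03 -9.99999124e-01]]
force [-0.46079306 -0.24877983 -0.48840637]
gripper_width 1.0019177390138327
top {'fx': 430.18266722304605, 'fy': 430.18266722304605, 'cx': 277.6289843595651, 'cy': 210.77280018177092, 'position': array([ 524.30552527,    7.88362272, 1060.631271  ]), 'attitude': array([[-0.00530324,  0.99657453, -0.08252924],
       [-0.99998339, -0.00509891,  0.00268643],
       [ 0.00225642,  0.08254211,  0.99658502]])}
side {'fx': 447.5349981763263, 'fy': 447.5349981763263, 'cx': 278.6429657700271, 'cy': 217.71024232606422, 'position': array([493.67487861, 638.29801548, 704.38449327]), 'attitude': array([[-0.98527165,  0.11211569, -0.12911175],
       [-0.17083109, -0.67857323,  0.71439142],
       [-0.00751728,  0.72592592,  0.68773182]])}
wrist {'fx': 349.7097475379484, 'fy': 349.7097475379484, 'cx': 282.339125069118, 'cy': 213.55953692066652, 'position': array([ 379.53014484, -562.94280377,  372.94790852]), 'attitude': array([[ 0.45378752,  0.84270708,  0.28969237],
       [-0.89110928,  0.4295289 ,  0.14638711],
       [-0.00106979, -0.3245762 ,  0.94585895]])}
```

View pics/top0.png

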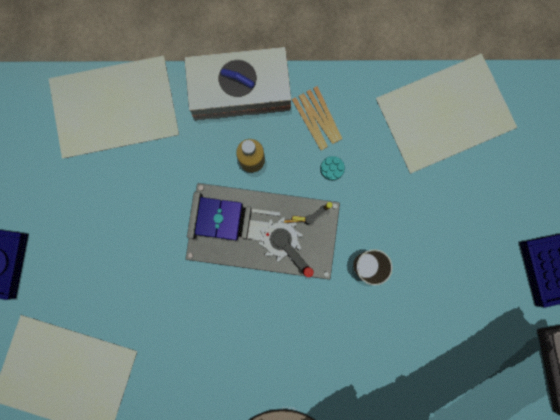

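View pics/side0.png

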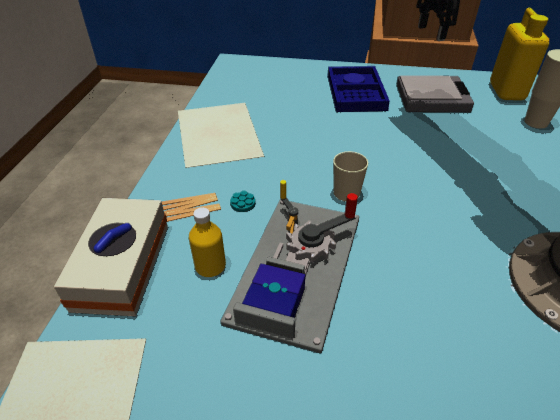

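The top view shows the clamp at (263,232) with the mould to the left. The red handle is at (308,272), the yellow knob at (330,206), and the cup at (373,267). Next I measure them.

```bash
cat > m.py <<'E'
from h import *
def blobs(img,lo,hi,roi,minA=8):
    hsv=cv2.cvtColor(img,cv2.COLOR_RGB2HSV)
    m=cv2.inRange(hsv,lo,hi); k=np.zeros_like(m);u0,v0,u1,v1=roi;k[v0:v1,u0:u1]=m[v0:v1,u0:u1]
    n,l,s,c=cv2.connectedComponentsWithStats(k)
    return [(s[i].tolist(),c[i].round(1).tolist()) for i in range(1,n) if s[i][4]>=minA]
E
python3 - <<'E'
from m import *
for n,roi in(("top",(180,170,350,300)),("side",(220,160,380,345))):
    p=cv2.imread(f"pics/{n}0.png")[:,:,::-1].copy()
    print(n,"red",blobs(p,(0,150,90),(6,255,255),roi),blobs(p,(172,150,90),(180,255,255),roi))
    print("yel",blobs(p,(22,150,90),(34,255,255),roi,4))
    print("blue",blobs(p,(112,150,40),(130,255,255),roi,100))
    cr=p[roi[1]:roi[3],roi[0]:roi[2],::-1]; cv2.imwrite(f"pics/{n}0c.png",cv2.resize(cr,None,fx=4.5 if n=="top" else 3.2,fy=4.5 if n=="top" else 3.2,interpolation=cv2.INTER_CUBIC))
E
```

```text
top red [([304, 267, 9, 9, 63], [308.0, 271.6])] []
yel [([326, 203, 5, 5, 16], [328.3, 204.7]), ([295, 219, 6, 2, 7], [297.1, 219.9])]
blue [([196, 198, 16, 37, 223], [202.1, 212.9])]
side red [([347, 193, 11, 8, 67], [351.9, 196.4])] []
yel [([281, 180, 5, 18, 50], [282.6, 187.7]), ([220, 231, 2, 8, 10], [220.2, 234.3])]
blue [([243, 264, 62, 52, 1960], [274.8, 289.4])]
```

View pics/top0c.png

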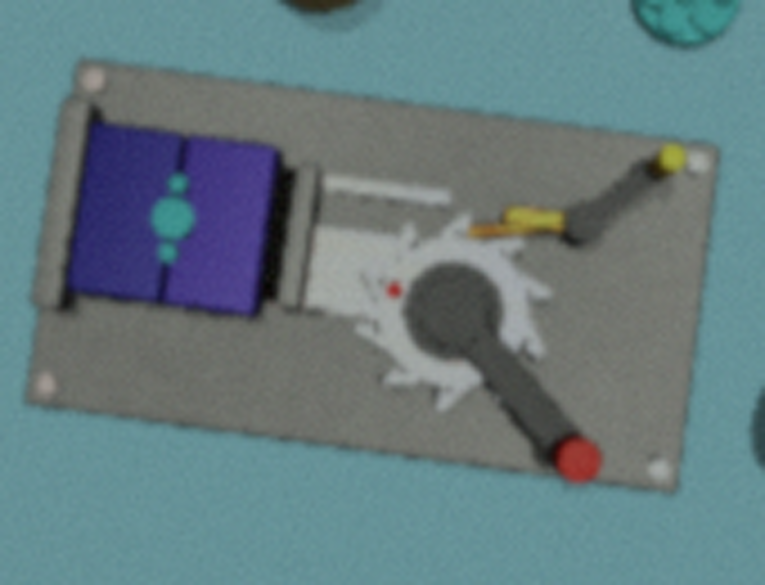

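View pics/side0c.png

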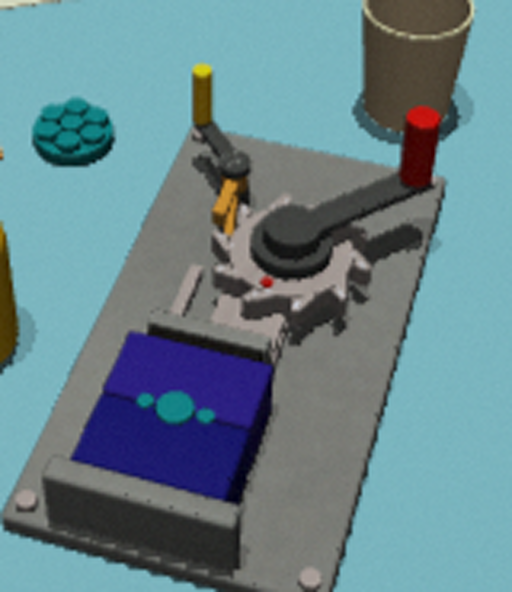

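View pics/wrist0.png

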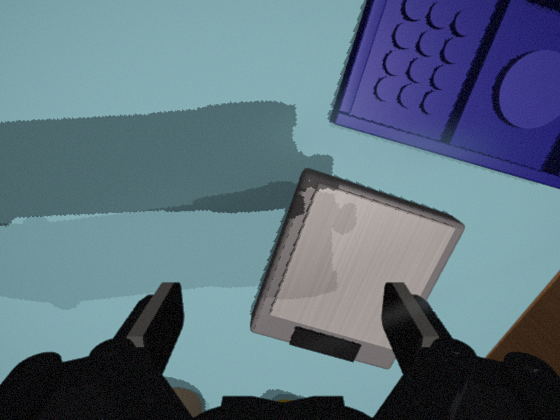

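Run:
```python
from m import *
c=cal("top");s=cal("side")
f=lambda a,b:(180+(a+.5)/4.5-.5,170+(b+.5)/4.5-.5)
C=[onz(c,*f(*q),14)[:2] for q in((80,60),(718,147),(677,490),(27,402))]
print("corners",np.round(C,1))
C=np.array(C)
print("sides",[round(float(np.linalg.norm(C[i]-C[(i+1)%4])),1) for i in range(4)])
ey=(C[0]+C[3]-C[1]-C[2]);ey/=np.linalg.norm(ey);ex=np.array([ey[1],-ey[0]])
ey2=None
print("ex",ex,"ey",ey,"yaw",np.degrees(np.arctan2(ex[1],ex[0])))
hub=onz(c,*f(453,310),66)[:2];H=onz(c,*f(578,459),117)[:2];K=onz(c,*f(672,158),96)[:2];P=onz(c,*f(583,222),56)[:2]
for n,q in(("hub",hub),("H",H),("K",K),("P",P),("plate mid",C.mean(0))):
    print(n,q.round(1),"clamp",np.round([(q-hub)@ex,(q-hub)@ey],1))
print("H r",np.linalg.norm(H-hub),"K-P",np.linalg.norm(K-P))
# side view cross-check: knob top, handle top
f2=lambda a,b:(220+(a+.5)/3.2-.5,160+(b+.5)/3.2-.5)
print("side H",onz(s,*f2(423,117),117),"K",onz(s,*f2(203,70),96),"hub",onz(s,*f2(292,225),66))
print("cup", onz(c,373,267,95)," cast",onz(c,333,168,15),"bottle",onz(c,249,148,150))
# mould corners
```

```text
corners [[ 680.5  201.6]
 [ 631.1 -145.6]
 [ 446.5 -120.4]
 [ 495.3  228.2]]
sides [350.6, 186.2, 352.0, 187.1]
ex [ 0.99019062 -0.13972306] ey [0.13972306 0.99019062] yaw -8.031821215030908
hub [542.4  -0.6] clamp [0. 0.]
H [469.3 -60.2] clamp [-64.1 -69.2]
K [ 617.3 -110.4] clamp [ 89.5 -98.3]
P [587.9 -68.5] clamp [ 54.5 -60.9]
plate mid [563.3  40.9] clamp [14.9 44. ]
H r 94.35619656446086 K-P 51.14733675886478
side H [469.73449505 -57.58198041 117.        ] K [ 617.81980101 -107.23582659   96.        ] hub [ 5.43266182e+02 -5.23998337e-02  6.60000000e+01]
cup [ 477.40451001 -206.66802636   95.        ]  cast [ 715.77819034 -131.7046786    15.        ] bottle [735.4382431   66.25557424 150.        ]
```

The numbers agree with the stated sizes: r = 94 against 95, pivot at (54.5, -61), and a 351x187 plate. I'll use drum axis (542.8, -0.3), yaw -8°, handle (469.5, -59) and knob (617.6, -109). First target is above the knob.

```bash
cat > go.py <<'E'
import sys
from h import *
from scipy.spatial.transform import Rotation as R
def show():
    o=arm.get_obs();print("t",round(o["time_s"],2),"pos",np.round(o["tool_pos"],1),"F",np.round(o["force"],1),"T",np.round(o["torque"],2),"w",round(o["gripper_width"],3),"yaw",round(np.degrees(np.arctan2(o["tool_rot"][1][0],o["tool_rot"][0][0])),1),"j",np.round(o["joints"],0))
    return o
def go(x,y,z,yaw):
    o=show();Rc=np.array(o["tool_rot"]);a=np.radians(yaw)
    T=np.array([[np.cos(a),np.sin(a),0],[np.sin(a),-np.cos(a),0],[0,0,-1]])
    print("shift m",np.round(Rc.T@(np.array([x,y,z])-o["tool_pos"])/1000,4),"rv",np.round(R.from_matrix(Rc.T@T).as_rotvec(),3))
if __name__=="__main__":go(*map(float,sys.argv[1:5]))
E
python3 go.py 617.6 -109 190 127
```

```text
t 0.15 pos [ 305.4 -601.6  255.8] F [0.4 1.3 1.3] T [ 0.01  0.01 -0.03] w 1.001 yaw 26.9 j [55. 24.  4. 92. -2. 64. -4.]
shift m [ 0.5014 -0.2979  0.066 ] rv [-1.000e-03 -1.000e-03 -1.747e+00]
```

Request:
{"name": "carry_out", "arguments": {"commands": "0.05 -0.03 0.005 0 0 -0.17 50; 0.1 -0.06 0.01 0 0 -0.35 50; 0.15 -0.09 0.015 0 0 -0.52 50; 0.2 -0.12 0.02 0 0 -0.7 50; 0.25 -0.15 0.025 0 0 -0.87 50"}}

```text
time_s: 0.78
tool_pos: [461.2, -353.2, 231.2]
tool_rot: [[0.224, 0.975, 0.0], [0.975, -0.224, -0.0], [-0.0, 0.0, -1.0]]
force: [0.4, -1.1, 0.1]
gripper_width: 0.5
```

```bash
python3 go.py 617.6 -109 190 127
```

```text
t 0.78 pos [ 461.2 -353.2  231.2] F [ 0.4 -1.1  0.1] T [-0.03 -0.05  0.01] w 0.5 yaw 77.1 j [ 41.  18. -12. 105.   4.  58.  14.]
shift m [0.273  0.0978 0.0412] rv [ 0.     0.    -0.871]
```

Request:
{"name": "carry_out", "arguments": {"commands": "0.055 0.02 0.008 0 0 -0.17 50; 0.11 0.04 0.016 0 0 -0.35 50; 0.164 0.059 0.024 0 0 -0.52 50; 0.218 0.078 0.033 0 0 -0.7 50; 0.273 0.098 0.041 0 0 -0.87 50"}}

```text
time_s: 1.4
tool_pos: [619.1, -110.2, 190.0]
tool_rot: [[-0.601, 0.8, -0.0], [0.8, 0.601, -0.0], [0.0, -0.0, -1.0]]
force: [0.9, -0.1, 0.6]
gripper_width: 0.502
```

Run:
```python
from go import *
go(617.6,-109,81,127)
c=cal("wrist");p,d=arm.snapshot("wrist");cv2.imwrite("pics/w1.png",p[:,:,::-1])
print(proj(c,(617.6,-109,96)),proj(c,(469.5,-59,117)))
p,d=arm.snapshot("top");cv2.imwrite("pics/t1.png",p[:,:,::-1])
```

```text
t 1.4 pos [ 619.1 -110.2  190. ] F [ 0.9 -0.1  0.6] T [-0.06 -0.04  0.02] w 0.502 yaw 126.9 j [ 24.  26. -26. 100.  13.  57.  30.]
shift m [ 0.0019 -0.0005  0.109 ] rv [-0.    -0.    -0.002]
(np.float64(281.16005884677315), np.float64(228.55480318101073)) (np.float64(93.79418051474929), np.float64(-10.262549749115635))
```

View pics/w1.png

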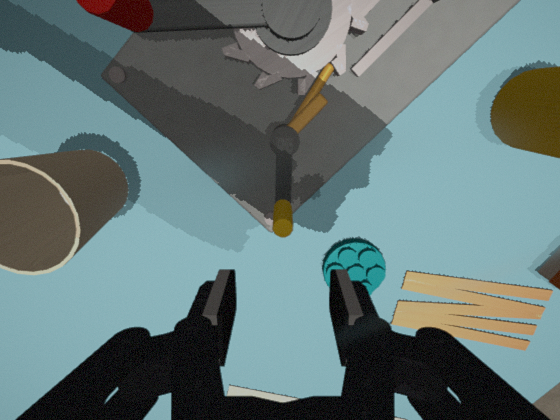

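View pics/t1.png

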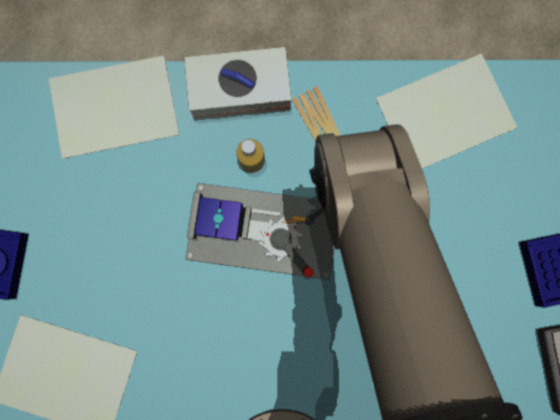

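The wrist view shows the yellow knob top at (283,228), against a predicted (281,229), with the lever lying along tool x. Descending around it.

Request:
{"name": "carry_out", "arguments": {"commands": "0.001 0 0.04 0 0 0 50; 0.002 0 0.08 0 0 0 50; 0.002 0 0.108 0 0 0 50; 0.002 0 0.108 0 0 0 25; 0.002 0 0.108 0 0 0 0"}}

```text
time_s: 2.12
tool_pos: [617.4, -109.8, 83.0]
tool_rot: [[-0.596, 0.803, -0.0], [0.803, 0.596, 0.0], [0.0, 0.0, -1.0]]
force: [1.6, 0.1, -13.4]
gripper_width: 0.144
```

Request:
{"name": "carry_out", "arguments": {"commands": "0 0 0 0 0 0 0; 0 0 0 0 0 0 0; 0 0 0 0 0 0 0"}}

```text
time_s: 2.5
tool_pos: [617.5, -109.9, 82.8]
tool_rot: [[-0.596, 0.803, 0.001], [0.803, 0.596, 0.0], [-0.0, 0.0, -1.0]]
force: [-1.2, 2.1, -4.1]
gripper_width: 0.142
```

Request:
{"name": "carry_out", "arguments": {"commands": "0.0004 -0.0065 0 0 0 0.13 0; 0.0017 -0.0129 0 0 0 0.26 0; 0.0038 -0.019 0 0 0 0.39 0; 0.0066 -0.0248 0 0 0 0.52 0; 0.0102 -0.0303 0 0 0 0.65 0"}}

```text
time_s: 3.12
tool_pos: [587.3, -118.6, 82.8]
tool_rot: [[0.014, 1.0, 0.001], [1.0, -0.014, 0.001], [0.001, 0.001, -1.0]]
force: [2.3, 9.4, -7.8]
gripper_width: 0.145
```

Request:
{"name": "carry_out", "arguments": {"commands": "0 0 0 0 0 0 0; 0 0 0 0 0 0 30; 0 0 0 0 0 0 50; 0 0 0 0 0 0 50"}}

```text
time_s: 3.62
tool_pos: [587.2, -120.3, 82.7]
tool_rot: [[0.011, 1.0, 0.001], [1.0, -0.011, -0.0], [-0.0, 0.001, -1.0]]
force: [0.6, -0.1, -0.6]
gripper_width: 0.499
```

Run:
```python
from go import *
o=show()
a=-8.03;import math
ex=np.array([math.cos(math.radians(a)),math.sin(math.radians(a))]);ey=np.array([-ex[1],ex[0]])
piv=np.array([542.8,-.3])+56*ex-62*ey;d=np.array(o["tool_pos"][:2])-piv
print(piv,np.hypot(*d),np.degrees(np.arctan2(d@ey,d@ex)))
```

```text
t 3.62 pos [ 587.2 -120.3   82.7] F [ 0.6 -0.1 -0.6] T [-0.02  0.06 -0.02] w 0.499 yaw 89.3 j [ 17.  30. -15. 109.  11.  43.  -4.]
[589.59004521 -69.51482261] 50.8169570707855 -84.69397943645546
```

Request:
{"name": "carry_out", "arguments": {"commands": "0 0 -0.05 0 0 0 50; 0 0 -0.1 0 0 0 50; 0 0 -0.1 0 0 0 50"}}

```text
time_s: 4.0
tool_pos: [588.9, -120.4, 186.5]
tool_rot: [[0.012, 1.0, 0.006], [1.0, -0.012, -0.001], [-0.001, 0.006, -1.0]]
force: [0.0, 0.1, -0.5]
gripper_width: 0.5
```

```bash
python3 go.py 469.6 -59 160 39
```

```text
t 4.0 pos [ 588.9 -120.4  186.5] F [ 0.   0.1 -0.5] T [-0.05 -0.03  0.04] w 0.5 yaw 89.3 j [ 18.  22. -16. 105.   8.  53.  -2.]
shift m [ 0.06   -0.1202  0.0257] rv [ 0.007 -0.002  0.879]
```

Request:
{"name": "carry_out", "arguments": {"commands": "0.012 -0.024 0 0 0 0.17 55; 0.024 -0.048 0 0 0 0.35 55; 0.036 -0.072 0 0 0 0.53 55; 0.048 -0.096 0 0 0 0.7 55; 0.06 -0.12 0 0 0 0.88 55"}}

```text
time_s: 4.62
tool_pos: [466.5, -58.4, 181.9]
tool_rot: [[0.781, 0.624, -0.0], [0.624, -0.781, -0.0], [-0.0, -0.0, -1.0]]
force: [0.2, 0.0, 0.4]
gripper_width: 0.552
```

Run:
```python
from go import *
go(469.6,-59,96,39)
c=cal("wrist");p,d=arm.snapshot("wrist");cv2.imwrite("pics/w2.png",p[:,:,::-1])
print(proj(c,(469.5,-59,117)))
p,d=arm.snapshot("top");cv2.imwrite("pics/t2.png",p[:,:,::-1])
```

```text
t 4.62 pos [466.5 -58.4 181.9] F [0.2 0.  0.4] T [ 0.01 -0.03 -0.02] w 0.552 yaw 38.6 j [  8.  11. -10. 121.   2.  48. -55.]
shift m [0.002  0.0024 0.0859] rv [-0.     0.    -0.007]
(np.float64(288.042885096657), np.float64(245.72568984137246))
```

View pics/w2.png

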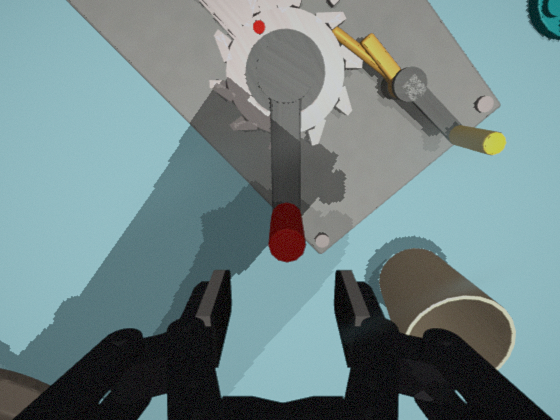

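View pics/t2.png

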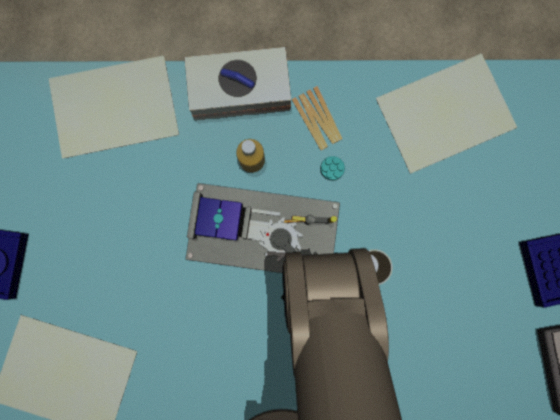

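Both lever and handle are as expected: knob at (493,142) with the lever thrown, handle top at (288,246) against a predicted (288,246). Descending and gripping the handle.

Request:
{"name": "carry_out", "arguments": {"commands": "0.001 0.001 0.03 0 0 0 55; 0.002 0.002 0.06 0 0 0 55; 0.002 0.002 0.086 0 0 0 55; 0.002 0.002 0.086 0 0 0 30; 0.002 0.002 0.086 0 0 0 0"}}

```text
time_s: 5.35
tool_pos: [470.4, -59.0, 96.6]
tool_rot: [[0.777, 0.629, -0.0], [0.629, -0.777, 0.0], [-0.0, -0.0, -1.0]]
force: [2.9, 1.5, -22.1]
gripper_width: 0.237
```

Request:
{"name": "carry_out", "arguments": {"commands": "0 0 0 0 0 0 0; 0 0 0 0 0 0 0; 0 0 0 0 0 0 0"}}

```text
time_s: 5.72
tool_pos: [470.3, -58.9, 96.5]
tool_rot: [[0.778, 0.629, -0.0], [0.629, -0.778, 0.0], [0.0, -0.0, -1.0]]
force: [0.9, 0.4, -17.5]
gripper_width: 0.24
```

```bash
cat > st.py <<'E'
from go import *
o=show();d=np.array(o["tool_pos"][:2])-[542.8,-.3];t=np.arctan2(d[1],d[0]);ph=np.degrees(t)%360
er=d/np.hypot(*d);et=np.array([-er[1],er[0]]);F=np.array(o["force"])[:2]
print("r",np.hypot(*d).round(1),"world angle",ph.round(2),"clamp",(ph+8.03).round(2),"Frad",(F@er).round(1),"Ftan(ccw+)",(F@et).round(1))
E
python3 st.py
```

```text
t 5.72 pos [470.3 -58.9  96.5] F [  0.9   0.4 -17.5] T [ 0.18 -0.09 -0.05] w 0.24 yaw 39.0 j [  7.  19.  -9. 125.   5.  37. -56.]
r 93.2 world angle 218.92 clamp 226.95 Frad -1.0 Ftan(ccw+) 0.3
```

Request:
{"name": "carry_out", "arguments": {"commands": "0 0.0016 0.001 0 0 -0.017 0; 0 0.0032 0.001 0 0 -0.034 0; 0.0001 0.0047 0.001 0 0 -0.05 0; 0.0001 0.0047 0.001 0 0 -0.05 0"}}

```text
time_s: 6.22
tool_pos: [473.7, -63.0, 96.1]
tool_rot: [[0.745, 0.667, 0.001], [0.667, -0.745, -0.001], [0.0, 0.001, -1.0]]
force: [-5.4, -2.3, 5.2]
gripper_width: 0.242
```

```bash
python3 st.py
```

```text
t 6.22 pos [473.7 -63.   96.1] F [-5.4 -2.3  5.2] T [-0.32  1.09  0.24] w 0.242 yaw 41.8 j [  8.  19. -10. 124.   5.  37. -53.]
r 93.3 world angle 222.22 clamp 230.25 Frad 5.6 Ftan(ccw+) -1.9
```

Request:
{"name": "carry_out", "arguments": {"commands": "-0.0006 0.0016 0 0 0 -0.017 0; -0.0006 0.0032 0 0 0 -0.034 0; -0.0005 0.0047 0 0 0 -0.05 0; -0.0005 0.0047 0 0 0 -0.05 0"}}

```text
time_s: 6.72
tool_pos: [476.9, -66.5, 96.0]
tool_rot: [[0.71, 0.704, 0.001], [0.704, -0.71, -0.0], [0.001, 0.001, -1.0]]
force: [-2.8, 0.6, 8.5]
gripper_width: 0.239
```

```bash
python3 st.py
```

```text
t 6.72 pos [476.9 -66.5  96. ] F [-2.8  0.6  8.5] T [0.04 0.76 0.2 ] w 0.239 yaw 44.7 j [  9.  20. -10. 124.   6.  37. -50.]
r 93.4 world angle 225.15 clamp 233.18 Frad 1.5 Ftan(ccw+) -2.4
```

Request:
{"name": "carry_out", "arguments": {"commands": "-0.0003 0.0016 -0.0003 0 0 -0.017 0; -0.0002 0.0032 -0.0003 0 0 -0.034 0; -0.0001 0.0047 -0.0003 0 0 -0.05 0; -0.0001 0.0047 -0.0003 0 0 -0.05 0"}}

```text
time_s: 7.22
tool_pos: [480.2, -69.6, 96.0]
tool_rot: [[0.674, 0.739, 0.001], [0.739, -0.674, 0.0], [0.001, 0.001, -1.0]]
force: [0.6, 2.9, 6.1]
gripper_width: 0.237
```

```bash
python3 st.py
```

```text
t 7.22 pos [480.2 -69.6  96. ] F [0.6 2.9 6.1] T [ 0.59 -0.07  0.15] w 0.237 yaw 47.6 j [ 10.  20. -11. 123.   6.  37. -47.]
r 93.4 world angle 227.93 clamp 235.96 Frad -2.6 Ftan(ccw+) -1.5
```

Request:
{"name": "carry_out", "arguments": {"commands": "0.0002 0.0016 0 0 0 -0.017 0; 0.0002 0.0032 0 0 0 -0.034 0; 0.0003 0.0047 0 0 0 -0.05 0; 0.0003 0.0047 0 0 0 -0.05 0"}}

```text
time_s: 7.72
tool_pos: [483.8, -72.6, 96.0]
tool_rot: [[0.637, 0.771, 0.001], [0.771, -0.637, 0.0], [0.001, 0.001, -1.0]]
force: [0.1, 2.6, 7.5]
gripper_width: 0.243
```

```bash
python3 st.py
```

```text
t 7.72 pos [483.8 -72.6  96. ] F [0.1 2.6 7.5] T [0.55 0.06 0.1 ] w 0.243 yaw 50.5 j [ 11.  20. -11. 123.   6.  38. -45.]
r 93.4 world angle 230.79 clamp 238.82 Frad -2.0 Ftan(ccw+) -1.6
```

Request:
{"name": "carry_out", "arguments": {"commands": "0 0.0016 0 0 0 -0.017 0; 0.0001 0.0032 0 0 0 -0.034 0; 0.0002 0.0047 0 0 0 -0.05 0; 0.0002 0.0047 0 0 0 -0.05 0"}}

```text
time_s: 8.22
tool_pos: [487.3, -75.4, 96.0]
tool_rot: [[0.597, 0.802, 0.001], [0.802, -0.597, 0.0], [0.001, 0.0, -1.0]]
force: [-1.7, 3.1, 8.0]
gripper_width: 0.239
```

```bash
python3 st.py
```

```text
t 8.22 pos [487.3 -75.4  96. ] F [-1.7  3.1  8. ] T [0.66 0.36 0.05] w 0.239 yaw 53.3 j [ 11.  21. -12. 122.   7.  38. -42.]
r 93.4 world angle 233.55 clamp 241.58 Frad -1.6 Ftan(ccw+) -3.2
```

Request:
{"name": "carry_out", "arguments": {"commands": "0 0.0012 0 0 0 -0.012 0; 0.0001 0.0024 0 0 0 -0.025 0; 0.0001 0.0035 0 0 0 -0.037 0; 0.0001 0.0035 0 0 0 -0.037 0"}}

```text
time_s: 8.72
tool_pos: [489.6, -77.1, 95.9]
tool_rot: [[0.567, 0.824, -0.0], [0.824, -0.567, 0.001], [0.0, -0.001, -1.0]]
force: [-4.8, 5.5, 11.1]
gripper_width: 0.24
```

```bash
python3 st.py
```

```text
t 8.72 pos [489.6 -77.1  95.9] F [-4.8  5.5 11.1] T [ 1.09  1.12 -0.14] w 0.24 yaw 55.4 j [ 12.  21. -12. 122.   7.  38. -40.]
r 93.4 world angle 235.32 clamp 243.35 Frad -1.8 Ftan(ccw+) -7.1
```

Contact: the tangential force has risen to 7 N. Reference picture of the pawl.

```bash
cat > snap.py <<'E'
import sys
from go import *
n=sys.argv[1];p,d=arm.snapshot("top");q,d2=arm.snapshot("side")
cv2.imwrite(f"pics/{n}.png",np.hstack([cv2.resize(p[190:270,230:350,::-1],(396,264),interpolation=cv2.INTER_CUBIC),cv2.resize(q[170:270,230:380,::-1],(396,264),interpolation=cv2.INTER_CUBIC)]))
E
python3 snap.py p1
```

```text
(no output)
```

View pics/p1.png

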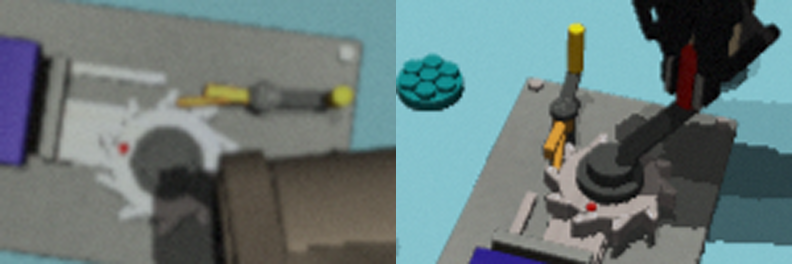

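The pawl is still seated, with its tip at (180,100) in the left panel. Winding on in about 1.5 mm steps.

Request:
{"name": "carry_out", "arguments": {"commands": "0 0.0008 -0.0003 0 0 -0.008 0; 0.0001 0.0016 -0.0003 0 0 -0.017 0; 0.0001 0.0016 -0.0003 0 0 -0.017 0"}}

```text
time_s: 9.2
tool_pos: [490.7, -77.9, 96.0]
tool_rot: [[0.553, 0.833, -0.001], [0.833, -0.553, 0.001], [0.0, -0.001, -1.0]]
force: [-4.1, 6.5, 7.5]
gripper_width: 0.239
```

```bash
python3 st.py; python3 snap.py p2
```

```text
t 9.2 pos [490.7 -77.9  96. ] F [-4.1  6.5  7.5] T [ 1.21  1.   -0.24] w 0.239 yaw 56.4 j [ 12.  21. -13. 122.   7.  38. -39.]
r 93.4 world angle 236.12 clamp 244.15 Frad -3.1 Ftan(ccw+) -7.1
```

View pics/p2.png

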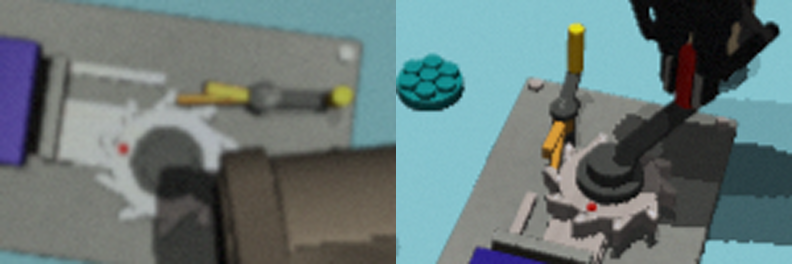

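Run:
```python
from go import *
c=cal("top")
for u,v in((283.5,220.2),(284,220.5)):
    P=onz(c,u,v,37);print(P.round(1),np.hypot(*(P[:2]-[542.8,-.3])).round(1))
a=[cv2.imread(f"pics/{n}.png")[60:180,90:290] for n in("p1","p2")]
cv2.imwrite("pics/cmp.png",cv2.resize(np.hstack(a),None,fx=2,fy=2))
```

```text
[586.5  -8.7  37. ] 44.5
[585.7  -9.9  37. ] 44.0
```

View pics/cmp.png

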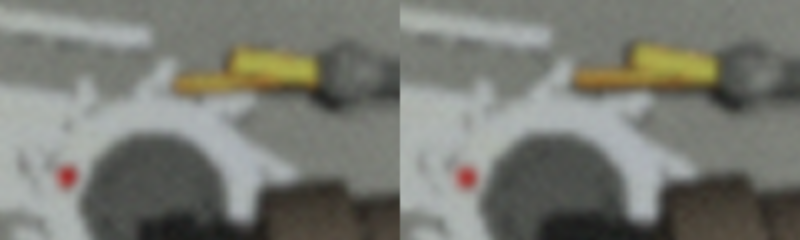

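Tip radius is 44 mm, so it is still seated, though it has moved slightly. Another small step.

Request:
{"name": "carry_out", "arguments": {"commands": "0.0002 0.0007 0 0 0 -0.007 0; 0.0003 0.0014 0 0 0 -0.015 0; 0.0003 0.0014 0 0 0 -0.015 0"}}

```text
time_s: 9.68
tool_pos: [491.8, -78.6, 95.9]
tool_rot: [[0.541, 0.841, -0.001], [0.841, -0.541, 0.0], [-0.0, -0.001, -1.0]]
force: [-6.2, 5.4, 8.2]
gripper_width: 0.242
```

```bash
python3 st.py; python3 snap.py p3
```

```text
t 9.68 pos [491.8 -78.6  95.9] F [-6.2  5.4  8.2] T [ 1.02  1.27 -0.25] w 0.242 yaw 57.3 j [ 12.  21. -13. 121.   7.  38. -38.]
r 93.4 world angle 236.93 clamp 244.96 Frad -1.1 Ftan(ccw+) -8.1
```

View pics/p3.png

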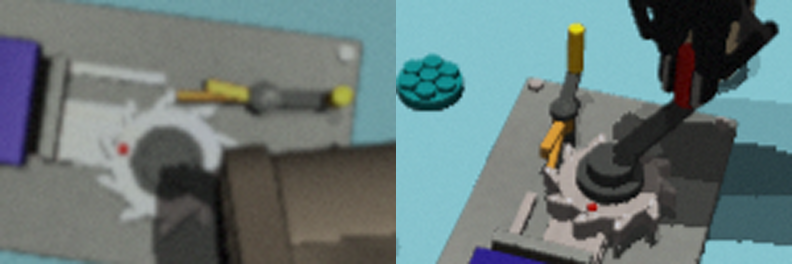

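The tip is creeping outward, now at (178,96). The drum has wound on about 0.028 rad. Another 1.4 mm.

Request:
{"name": "carry_out", "arguments": {"commands": "0.0001 0.0007 0 0 0 -0.007 0; 0.0002 0.0014 0 0 0 -0.015 0; 0.0002 0.0014 0 0 0 -0.015 0"}}

```text
time_s: 10.15
tool_pos: [493.0, -79.3, 95.9]
tool_rot: [[0.528, 0.849, -0.002], [0.849, -0.528, 0.0], [-0.001, -0.002, -1.0]]
force: [-7.5, 4.6, 11.0]
gripper_width: 0.244
```

```bash
python3 st.py; python3 snap.py p4
```

```text
t 10.15 pos [493.  -79.3  95.9] F [-7.5  4.6 11. ] T [ 0.82  1.48 -0.31] w 0.244 yaw 58.1 j [ 13.  21. -13. 121.   7.  38. -37.]
r 93.4 world angle 237.75 clamp 245.78 Frad 0.1 Ftan(ccw+) -8.8
```

View pics/p4.png

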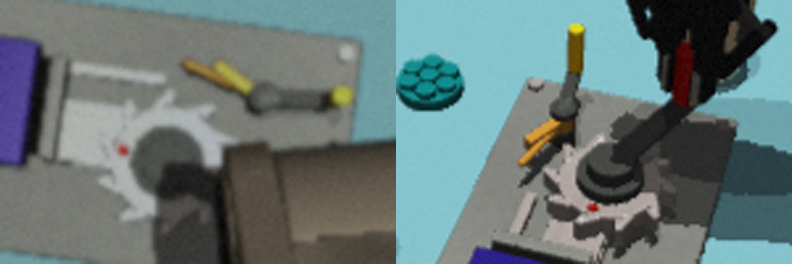

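The pawl has sprung clear, with its tip at (185,66), well outside the teeth. Easing back at about 0.4 rad/s, rotating with the crank.

Request:
{"name": "carry_out", "arguments": {"commands": "0.0001 -0.0028 -0.0003 0 0 0.03 0; 0.0003 -0.0065 -0.0003 0 0 0.07 0; 0.0007 -0.0112 -0.0003 0 0 0.12 0; 0.0013 -0.0158 -0.0003 0 0 0.17 0; 0.002 -0.0195 -0.0003 0 0 0.21 0"}}

```text
time_s: 10.88
tool_pos: [477.7, -67.2, 96.1]
tool_rot: [[0.695, 0.719, -0.001], [0.719, -0.695, 0.0], [-0.0, -0.001, -1.0]]
force: [-2.7, 2.9, 2.7]
gripper_width: 0.244
```

```bash
python3 st.py
```

```text
t 10.88 pos [477.7 -67.2  96.1] F [-2.7  2.9  2.7] T [ 0.74  0.65 -0.17] w 0.244 yaw 46.0 j [  9.  20. -11. 123.   6.  37. -49.]
r 93.4 world angle 225.79 clamp 233.82 Frad -0.2 Ftan(ccw+) -4.0
```

Request:
{"name": "carry_out", "arguments": {"commands": "0.0001 -0.0047 0 0 0 0.05 0; 0.0005 -0.0093 0 0 0 0.1 0; 0.001 -0.014 0 0 0 0.15 0; 0.0019 -0.0186 0 0 0 0.2 0; 0.0029 -0.0231 0 0 0 0.25 0"}}

```text
time_s: 11.5
tool_pos: [463.1, -49.1, 96.1]
tool_rot: [[0.851, 0.525, -0.001], [0.525, -0.851, 0.0], [-0.001, -0.001, -1.0]]
force: [-2.8, 3.4, 2.0]
gripper_width: 0.245
```

```bash
python3 st.py
```

```text
t 11.5 pos [463.1 -49.1  96.1] F [-2.8  3.4  2. ] T [ 0.71  0.67 -0.06] w 0.245 yaw 31.6 j [  5.  18.  -8. 126.   4.  36. -64.]
r 93.5 world angle 211.48 clamp 219.51 Frad 0.6 Ftan(ccw+) -4.3
```

Request:
{"name": "carry_out", "arguments": {"commands": "0.0001 -0.0047 0 0 0 0.05 0; 0.0005 -0.0093 0 0 0 0.1 0; 0.001 -0.014 0 0 0 0.15 0; 0.0019 -0.0186 0 0 0 0.2 0; 0.0029 -0.0231 0 0 0 0.25 0"}}

```text
time_s: 12.12
tool_pos: [453.4, -28.0, 96.1]
tool_rot: [[0.955, 0.298, -0.001], [0.298, -0.955, 0.0], [-0.001, -0.0, -1.0]]
force: [-3.1, 3.5, 2.9]
gripper_width: 0.24
```

```bash
python3 st.py
```

```text
t 12.12 pos [453.4 -28.   96.1] F [-3.1  3.5  2.9] T [ 0.76  0.73 -0.03] w 0.24 yaw 17.3 j [ -0.  17.  -5. 127.   3.  36. -80.]
r 93.6 world angle 197.18 clamp 205.21 Frad 2.0 Ftan(ccw+) -4.3
```

Request:
{"name": "carry_out", "arguments": {"commands": "0 -0.0047 0 0 0 0.05 0; 0.0003 -0.0093 0 0 0 0.1 0; 0.0008 -0.014 0 0 0 0.15 0; 0.0017 -0.0186 0 0 0 0.2 0; 0.0027 -0.0231 0 0 0 0.25 0"}}

```text
time_s: 12.75
tool_pos: [449.1, -5.0, 96.1]
tool_rot: [[0.999, 0.053, -0.001], [0.053, -0.999, 0.0], [-0.001, -0.0, -1.0]]
force: [-3.0, 3.6, 1.4]
gripper_width: 0.242
```

```bash
python3 st.py
```

```text
t 12.75 pos [449.1  -5.   96.1] F [-3.   3.6  1.4] T [0.78 0.69 0.06] w 0.242 yaw 3.0 j [ -5.  17.  -3. 128.   1.  35. -96.]
r 93.8 world angle 182.89 clamp 190.92 Frad 2.8 Ftan(ccw+) -3.7
```

Request:
{"name": "carry_out", "arguments": {"commands": "0 -0.0047 0 0 0 0.05 0; 0.0003 -0.0093 0 0 0 0.1 0; 0.0008 -0.014 0 0 0 0.15 0; 0.0017 -0.0186 0 0 0 0.2 0; 0.0027 -0.0231 0 0 0 0.25 0"}}

```text
time_s: 13.38
tool_pos: [450.6, 18.3, 96.1]
tool_rot: [[0.981, -0.196, -0.001], [-0.196, -0.981, 0.0], [-0.001, -0.0, -1.0]]
force: [-3.4, 4.0, 2.2]
gripper_width: 0.24
```

```bash
python3 st.py; python3 snap.py p5
```

```text
t 13.38 pos [450.6  18.3  96.1] F [-3.4  4.   2.2] T [0.8  0.64 0.03] w 0.24 yaw -11.3 j [ -11.   17.    0.  128.   -0.   35. -112.]
r 94.0 world angle 168.61 clamp 176.64 Frad 4.2 Ftan(ccw+) -3.2
```

View pics/p5.png

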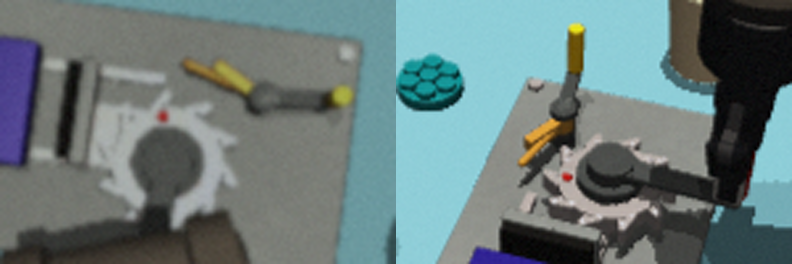

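The drum is following: the red dot is at (162,116) and the jaw has backed off the mould. About 0.23 rad is left.

Request:
{"name": "carry_out", "arguments": {"commands": "-0.0003 -0.0038 0 0 0 0.04 0; -0.0002 -0.0075 0 0 0 0.08 0; 0.0002 -0.0112 0 0 0 0.12 0; 0.0007 -0.0149 0 0 0 0.16 0; 0.0014 -0.0186 0 0 0 0.2 0"}}

```text
time_s: 14.1
tool_pos: [456.0, 36.2, 96.2]
tool_rot: [[0.922, -0.387, -0.0], [-0.387, -0.922, 0.0], [-0.0, -0.0, -1.0]]
force: [-1.1, 3.0, -0.9]
gripper_width: 0.241
```

```bash
python3 st.py; python3 snap.py p6
```

```text
t 14.1 pos [456.   36.2  96.2] F [-1.1  3.  -0.9] T [0.77 0.32 0.06] w 0.241 yaw -22.7 j [ -15.   17.    2.  127.   -1.   35. -124.]
r 94.2 world angle 157.2 clamp 165.23 Frad 2.2 Ftan(ccw+) -2.3
```

Request:
{"name": "carry_out", "arguments": {"commands": "-0.0001 -0.0023 0 0 0 0.025 0; 0 -0.0047 0 0 0 0.05 0; 0.0001 -0.007 0 0 0 0.075 0; 0.0003 -0.0093 0 0 0 0.1 0; 0.0006 -0.0117 0 0 0 0.125 0"}}

```text
time_s: 14.82
tool_pos: [461.0, 46.5, 96.2]
tool_rot: [[0.866, -0.499, -0.0], [-0.499, -0.866, -0.0], [-0.0, 0.0, -1.0]]
force: [-2.2, 2.3, -1.9]
gripper_width: 0.245
```

```bash
python3 st.py; python3 snap.py p7;python3 - <<'E'
import cv2,numpy as np
cv2.imwrite("pics/c67.png",np.vstack([cv2.imread("pics/p6.png"),cv2.imread("pics/p7.png")]))
E
```

```text
t 14.82 pos [461.   46.5  96.2] F [-2.2  2.3 -1.9] T [0.64 0.43 0.09] w 0.245 yaw -30.0 j [ -17.   18.    4.  127.   -2.   36. -132.]
r 94.3 world angle 150.22 clamp 158.25 Frad 3.1 Ftan(ccw+) -0.9
```

View pics/c67.png

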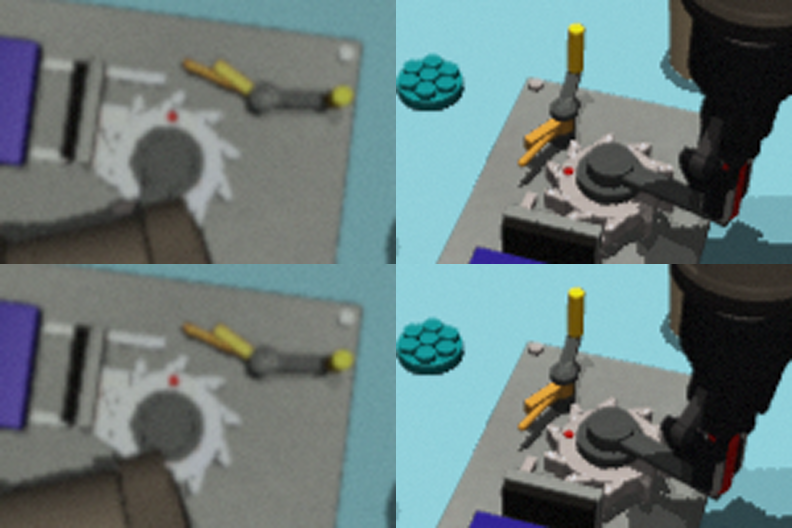

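The red dot stayed put, (172,117) then (173,117), over the last 7° of handle travel, so the drum is on its slack stop and the handle is in its free play. Releasing.

Request:
{"name": "carry_out", "arguments": {"commands": "0 0 0 0 0 0 20; 0 0 0 0 0 0 40; 0 0 0 0 0 0 55; 0 0 0 0 0 0 55"}}

```text
time_s: 15.42
tool_pos: [461.3, 46.3, 96.3]
tool_rot: [[0.867, -0.498, 0.0], [-0.498, -0.867, 0.0], [0.0, -0.0, -1.0]]
force: [-0.2, 0.0, 0.1]
gripper_width: 0.549
```

Request:
{"name": "carry_out", "arguments": {"commands": "0 0 -0.03 0 0 0 55; 0 0 -0.08 0 0 0 55; 0 0 -0.13 0 0 0 55; 0 0 -0.16 0 0 0 55"}}

```text
time_s: 15.92
tool_pos: [461.6, 46.4, 258.8]
tool_rot: [[0.867, -0.498, 0.003], [-0.498, -0.867, 0.001], [0.002, -0.002, -1.0]]
force: [0.3, -0.4, -0.3]
gripper_width: 0.548
```

```bash
python3 go.py 440 250 280 -10
```

```text
t 15.93 pos [461.6  46.4 258.8] F [ 0.3 -0.4 -0.3] T [ 0.03  0.03 -0.04] w 0.548 yaw -29.9 j [ -18.    4.    5.  118.   -0.   58. -133.]
shift m [-0.1201 -0.1659 -0.0211] rv [-0.002 -0.002 -0.347]
```

Moving aside to check the scene.

Request:
{"name": "carry_out", "arguments": {"commands": "-0.024 -0.033 0 0 0 -0.07 55; -0.048 -0.066 0 0 0 -0.14 55; -0.072 -0.1 0 0 0 -0.21 55; -0.096 -0.133 0 0 0 -0.28 55; -0.12 -0.166 0 0 0 -0.35 55"}}

```text
time_s: 16.55
tool_pos: [439.5, 251.3, 256.4]
tool_rot: [[0.986, -0.168, 0.0], [-0.168, -0.986, 0.0], [0.0, -0.0, -1.0]]
force: [0.1, 0.1, -0.3]
gripper_width: 0.55
```

Run:
```python
from go import *
show()
p,d=arm.snapshot("top");q,d2=arm.snapshot("side")
cv2.imwrite("pics/end.png",np.vstack([p,q])[:,:,::-1][::1])
cv2.imwrite("pics/end.png",np.hstack([cv2.resize(p[120:320,180:400,::-1],(400,364)),cv2.resize(q[150:350,190:390,::-1],(364,364))]))
c=cal("top")
a=cv2.imread("pics/top0.png").astype(int);b=p[:,:,::-1].astype(int)
for n,(u0,v0,u1,v1) in dict(cup=(350,240,398,292),cast=(318,152,348,184),bottle=(232,132,268,176),mould=(192,195,240,242)).items():
    print(n,np.abs(a[v0:v1,u0:u1]-b[v0:v1,u0:u1]).max(2).mean().round(1))
```

```text
t 16.55 pos [439.5 251.3 256.4] F [ 0.1  0.1 -0.3] T [-0.06  0.02 -0.01] w 0.55 yaw -9.7 j [ -31.    9.   -6.  113.    1.   58. -138.]
cup 13.5
cast 14.9
bottle 13.8
mould 13.0
```

View pics/end.png

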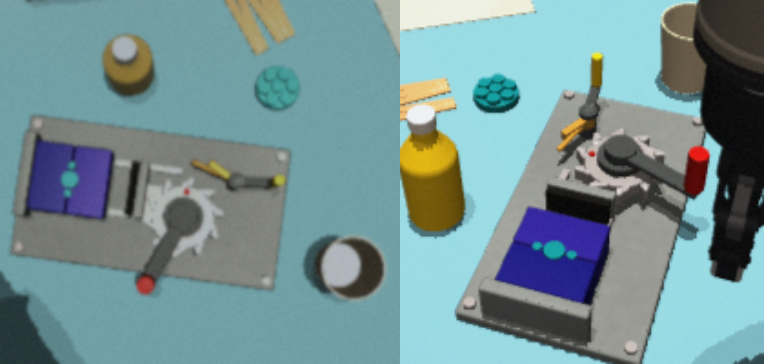

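The end view shows the pawl off, the drum slack, the jaw backed away, and the mould, cup, bottle and casting in place. Image differences are uniform noise at about 13–15. Handing in.

Run:
```python
from station import arm
print(arm.close_job())
```

```text
the job is handed in; nothing more can be done
None
```

The clamp is let off: the pawl is off, the drum is on its slack stop, and the job was handed in at about 16.6 s of the 72 s allowed.

- **Lever:** I gripped the yellow knob and threw it to about 0.69 rad, short of its 0.8 stop, and it stayed there.
- **Winding on:** I took up about 0.3 rad of free play on the red handle. I then wound on in roughly 1.4 mm steps until the pictures showed the pawl sprung clear. By the handle's travel that was about 0.04 rad, with about 9 N at the handle.
- **Easing back:** I kept hold of the handle and brought it back at about 0.4 rad/s, against the 1.2 rad/s limit. I carried on 7° past where the drum stopped, and the red dot on the wheel stayed put.

**Last checks:**
- The jaw has backed off the mould.
- The cup, bottle, casting and mould look unmoved in the top view before and after.
- The robot is touching nothing.
- No check failed. Vertical force on the tool read up to 22 N as the fingers closed on the handle, well inside the limits.
- The mould squeeze and drum angle could not be read directly. I judged them from handle travel, force and pictures.

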